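Close the photometer tray and start it

ROBOT

A 6-joint arm with a two-finger parallel gripper is mounted at the origin on the work surface. World frame = base frame: x ahead of the robot, y to its left, z up, the work surface at z = 0. Lengths are in m, angles in rad, forces in N, time in s.
With the tool pointing down it reaches from about 0.225 to 0.725 m from the base axis. Payload 3.1 kg.
Tool frame: the origin (TCP) lies at the centre of the arm's flange, where the gripper is bolted on; the fingertips stand 173 mm ahead of it and the grasp point (between the pads) lies 155 mm ahead of it; z points along the fingers, y is the line along which they close (so a half turn about z gives the same grasp; the last joint's range is limited). The gripper opens to 85 mm and grips with 20 to 120 N. Pads are 22 mm wide; open, the fingers measure 114 mm over their backs; the gripper's body (76 mm by 85 mm) begins 54 mm behind the grasp point. The pads swing forward as they close: fully open they stand 13 mm farther back than shut.
Start: joints at [-1.31, 0.048, 0.099, 1.622, 0, 1.443], TCP at [0.199, -0.486, 0.405] pointing down, gripper open.
Joint ranges: [-2.91, 2.91], [-0.99, 1.94], [-1.21, 1.42], [-2.12, 2.29], [-1.49, 1.47], [-3.14, 3.14]. Speed limits (rad/s): [2.79, 2.79, 3.14, 3.14, 3.14, 3.14].

INTERFACE

Orientations are given as [roll, pitch, yaw] about the fixed x, y, z axes, in that order (R = Rz(yaw) Ry(pitch) Rx(roll)).
In Python, from rig import env gives the robot as it stands. The module is installed in compiled form; this text tells all that it offers.
- The arm moves only by the shell command python3 -m pendant 'ROWS' [FORCE]. ROWS is JSON, a list that holds one entry, the list of rows, each a list of 7 numbers: the opening, from -1 (shut) to 1 (fully open), then the shift along the tool's x, y, z in cm, then the turn, a rotation vector about the tool's x, y, z in degrees. In form: [[[grip, dx, dy, dz, ax, ay, az], ...]]. A call has 1 to 12 rows; each row is the pose to reach, as a shift and turn from the pose commanded when the call began, along the tool's axes at that moment; what a row does not reach only later rows make up. A row lasts 1/12 s, in which the tool goes at most 41.7 mm and 7.16 degrees, less where a joint would pass 70% of its speed; a pose out of reach is approached as far as the arm can. A call with a gripper value outside its range is refused whole. The fingers move at their own pace and stop on an object; FORCE is the grip in N (left out, the last holds). Time passes only in rows, so rows that repeat a pose let the fingers close. It gives the time, the measured TCP pose, the force, the opening and the grip force at its end, in the units of the state.
- env.sense(): the state, without advancing time (a new reading comes with each control period).
- env.capture(name): name is "side" or "top" or "wrist"; returns a dict with "pixels" (420x560x3 uint8, red, green, blue), "fx", "fy", "cx", "cy" (pixels), "pose" (4x4, takes a point from camera to world coordinates); the wrist camera has in their place "tool_from_camera" (4x4, takes a point from camera to tool coordinates, whose origin is the TCP and whose axes are the flange's). Camera axes: x right, y up, looking along -z (the intrinsics and any distortion apply to the point x, -y, -z); pixel columns grow to the right and rows downward; lengths in m; the calibration is good to about 2 mm. A picture is of the moment at which its call begins: read the wrist's pose just before it. There is no depth.
- env.hand_in(): hands the job in; it is judged then, once.
The state is a dict: "time_s": time; "joint_positions": joint angles; "qvel": joint speeds; "effort": joint torques, N m; "ee_pos": TCP position; "tool_rot": TCP orientation; "contact_force": force on the tool from outside, world axes, zero at the start; "torque": the same for the moment, N m; "opening": opening from 0.0 (shut) to 1.0 (fully open); "finger_force": force on a finger pad.
Only numpy, scipy, OpenCV 4.12 (cv2) and the standard library are available. Lean on these libraries where they do the work, as an engineer would, in place of code of your own. Each camera call takes 0.05 s, during which the arm holds its last target. There are 200 camera calls.

TASK

One of the three photometers on the lab bench has its sample tray standing out. With the fingertips gently push that tray fully home, then press the round key on top of the same photometer right down, let it come up again and withdraw. Do not press its oblong key, do not touch the other two photometers, leave the bottles, boxes and dishes where they stand, and grasp nothing.

Things in the scene. Friction and masses are not known exactly. Their poses are not given: they have to be found in the camera images.
- reader_a: bench photometer (the one reader whose sample tray has been left standing out); three alike stand in a row in any order, about 200 mm apart: white fixed housing 150 deep (x) x 90 wide (y) x 55 mm high, a screen block at the rear (x +32 to +72 mm) rising to 67 mm. Origin: centre of its underside; z up, front with the tray faces its own -x, yaw up to 0.25 rad
- a_tray (a joint): sample tray of reader_a, m, 0 = fully home, up to 0.042 = out along the reader's -x; slides with about 1.5 N friction and stays where left; starts 0.028 to 0.042
- a_tray_front (a point): centre of the front face of reader_a's tray: an upright grey plate 44 mm wide, 30 mm high (8 to 38 mm above the table), 8 mm thick. Fully home this face is still 8 mm proud of the housing, 83 mm from the reader's origin along -x
- a_key (a joint): round key of reader_a, m, 0 = up, 0.005 = fully down; spring return, about 1.1 N to start it and 4 N fully down
- a_key_top (a point): centre of the top of reader_a's round start key: grey, 26 mm across, 62 mm above the table when up, 7 mm proud of the housing, 8 mm behind the reader's origin (its +x), just in front of the screen block
- a_menu (a joint): oblong menu key of reader_a, m, 0 = up, 0.005 = down (same spring)
- a_menu_top (a point): centre of the top of reader_a's oblong menu key (12 x 30 mm), same height as the round key, 58 mm nearer the reader's front
- reader_b: bench photometer (another reader, tray already home); three alike stand in a row in any order, about 200 mm apart: white fixed housing 150 deep (x) x 90 wide (y) x 55 mm high, a screen block at the rear (x +32 to +72 mm) rising to 67 mm. Origin: centre of its underside; z up, front with the tray faces its own -x, yaw up to 0.25 rad
- b_tray (a joint): sample tray of reader_b, m, 0 = fully home, up to 0.042 = out along the reader's -x; slides with about 1.5 N friction and stays where left; 0 at the start
- b_tray_front (a point): centre of the front face of reader_b's tray: an upright grey plate 44 mm wide, 30 mm high (8 to 38 mm above the table), 8 mm thick. Fully home this face is still 8 mm proud of the housing, 83 mm from the reader's origin along -x
- b_key (a joint): round key of reader_b, m, 0 = up, 0.005 = fully down; spring return, about 1.1 N to start it and 4 N fully down
- b_key_top (a point): centre of the top of reader_b's round start key: grey, 26 mm across, 62 mm above the table when up, 7 mm proud of the housing, 8 mm behind the reader's origin (its +x), just in front of the screen block
- reader_c: bench photometer (the third reader, tray already home); three alike stand in a row in any order, about 200 mm apart: white fixed housing 150 deep (x) x 90 wide (y) x 55 mm high, a screen block at the rear (x +32 to +72 mm) rising to 67 mm. Origin: centre of its underside; z up, front with the tray faces its own -x, yaw up to 0.25 rad
- c_tray (a joint): sample tray of reader_c, m, 0 = fully home, up to 0.042 = out along the reader's -x; slides with about 1.5 N friction and stays where left; 0 at the start
- c_tray_front (a point): centre of the front face of reader_c's tray: an upright grey plate 44 mm wide, 30 mm high (8 to 38 mm above the table), 8 mm thick. Fully home this face is still 8 mm proud of the housing, 83 mm from the reader's origin along -x
- c_key (a joint): round key of reader_c, m, 0 = up, 0.005 = fully down; spring return, about 1.1 N to start it and 4 N fully down
- c_key_top (a point): centre of the top of reader_c's round start key: grey, 26 mm across, 62 mm above the table when up, 7 mm proud of the housing, 8 mm behind the reader's origin (its +x), just in front of the screen block
- reagent_bottle: bystander: amber bottle, 26 mm across, 55 mm tall, standing between two readers; loose; origin at the centre of its underside, z up
- strip_jar: bystander: white jar, 28 mm across, 50 mm tall, standing between two readers; loose; origin at the centre of its underside, z up
- petri_dish: bystander: clear flat dish, 90 mm across, 14 mm high, between robot and readers; loose; origin at the centre of its underside, z up
- lancet_box: bystander: cardboard box 50 x 90 x 35 mm high, between robot and readers; loose; origin at the centre of its underside, z up
- slide_box: bystander: blue box 35 x 90 x 40 mm high, behind the readers; loose; origin at the centre of its underside, z up
- specimen_cup: bystander: white open cup, 60 mm across, 65 mm tall, behind the readers; loose; origin at the centre of its underside, z up
Not all that is in view belongs to the job. What is shaped like the reader_a but purple is not meant. What is shaped like the reader_b but red is not meant.

How it is judged:
By the outcome, as a careful person would: the job done as asked, in the order asked, and still so for the second after the job is handed in, with the robot touching nothing.
It also fails if it takes over 38 s, if anything falls off the work surface, if the arm or the gripper's body presses on something with over 40 N, if the wrist force passes 120 N, or if a joint passes its speed limit or range.

## Working session

There is one attempt and no reset: what is moved stays moved. The work goes in short steps, Python scripts to look and compute and a shell command to move; the robot and the scene stay as the last step left them, time stands still between calls to the robot, and variables do not carry over. Pictures are saved under pics/ and viewed, at most 10 in all, crops included, and the job is handed in when it is done.

```bash
mkdir -p pics
cat > h.py <<'E'
import numpy as np, cv2
from rig import env
def save(name,fn):
    c=env.capture(name); cv2.imwrite('pics/'+fn,cv2.cvtColor(c['pixels'],cv2.COLOR_RGB2BGR)); return c
def cast(c,u,v,z,T=None):
    T=np.array(c['pose']) if T is None else T
    d=T[:3,:3]@np.array([(u-c['cx'])/c['fx'],-(v-c['cy'])/c['fy'],-1]); o=T[:3,3]
    return o+d*(z-o[2])/d[2]
E
python3 - <<'E'
from h import *
for n in('top','side'):
    c=save(n,n+'0.png'); print({k:(np.round(v,4).tolist() if k=='pose' else v) for k,v in c.items() if k!='pixels'})
s=env.sense(); print(s)
E
```

```text
{'fx': 412.9376995093666, 'fy': 412.9376995093666, 'cx': 276.3362692597663, 'cy': 214.95236936503906, 'pose': [[0.004, 0.9967, -0.0805, 0.4566], [-0.9996, 0.0064, 0.0291, -0.1323], [0.0296, 0.0803, 0.9963, 1.0181], [0.0, 0.0, 0.0, 1.0]]}
{'fx': 500.7065484861342, 'fy': 500.7065484861342, 'cx': 271.74903939601654, 'cy': 211.11072705617985, 'pose': [[-0.6732, 0.5245, -0.5213, -0.0108], [-0.7395, -0.4799, 0.4721, 0.371], [-0.0026, 0.7032, 0.7109, 0.8446], [0.0, 0.0, 0.0, 1.0]]}
{'time_s': 0.1, 'joint_positions': array([-1.30979333e+00,  4.87160227e-02,  9.77470120e-02,  1.62200084e+00,
        1.89453155e-05,  1.44303662e+00]), 'qvel': array([ 0.00037975, -0.00198653,  0.0030915 , -0.00146644,  0.0023159 ,
        0.00176761]), 'effort': array([ 1.79709696e-03, -3.39849544e+01,  3.20936751e+01,  1.57772755e-02,
       -2.38357097e-04, -1.82913567e-06]), 'ee_pos': array([ 0.1989617 , -0.48564485,  0.40360959]), 'tool_rot': array([-3.13943926e+00, -2.95724219e-04,  3.88762359e-01]), 'contact_force': array([ 0.04116158, -0.22486125, -0.56073491]), 'torque': array([-0.03022776,  0.06773792, -0.01871559]), 'finger_force': 0.0, 'opening': 0.9946279645113858}
```

View pics/top0.png

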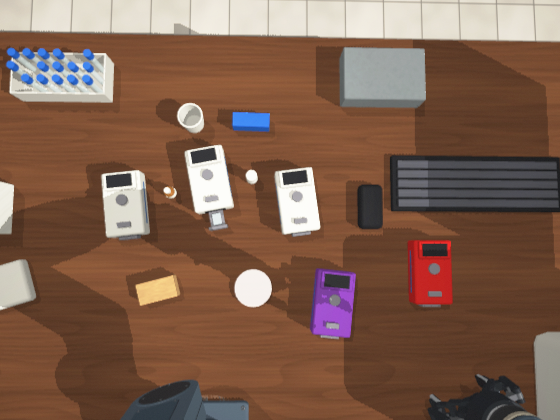

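View pics/side0.png

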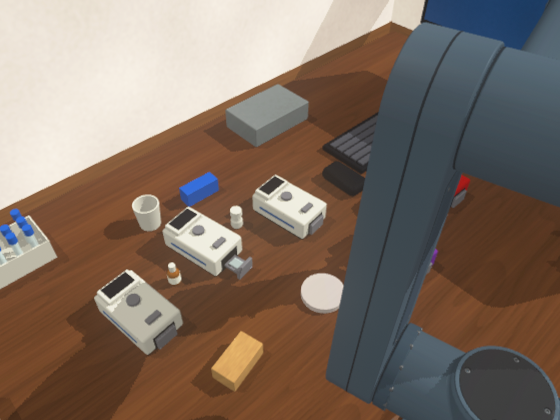

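The middle reader (top view, housing about (209,180)) has its tray out at (217,219), so that one is reader_a. Its round key is at about (207,174). The oblong key isn't clearly visible in the top view. The dish is at (253,288) and the box at (157,290). Next I'll measure reader_a in both views.

Run:
```python
from h import *
for n,(x0,y0,x1,y1) in (('top',(170,130,255,245)),('side',(155,195,260,285))):
    c=env.capture(n)
    im=cv2.cvtColor(c['pixels'],cv2.COLOR_RGB2BGR)[y0:y1,x0:x1]
    S=6
    big=cv2.resize(im,None,fx=S,fy=S,interpolation=cv2.INTER_CUBIC)
    cv2.imwrite(f'pics/{n}1.png',big)
    g=cv2.cvtColor(big,cv2.COLOR_BGR2GRAY); sat=cv2.cvtColor(big,cv2.COLOR_BGR2HSV)[...,1]
    m=((g>75)&(g<175)&(sat<70)).astype('uint8')
    for k in cv2.findContours(m,cv2.RETR_LIST,cv2.CHAIN_APPROX_NONE)[0]:
        if 1200<cv2.contourArea(k)<40000:
            M=cv2.moments(k);u=M['m10']/M['m00']/S+x0;v=M['m01']/M['m00']/S+y0
            print(n,round(u,1),round(v,1),cv2.contourArea(k)/S/S,cast(c,u,v,.062).round(4),cast(c,u,v,.038).round(4))
c=env.capture('top')
for n,u,v in(('petri',253,288),('box',157,290),('bottle',169,192),('jar',251,176),('base?',190,400)): print(n,cast(c,u,v,.03).round(3))
```

```text
top 217.1 218.8 106.41666666666667 [ 0.5241 -0.0233  0.062 ] [ 0.5258 -0.0205  0.038 ]
top 207.3 174.9 70.41666666666667 [0.6266 0.0011 0.062 ] [0.6309 0.0044 0.038 ]
top 203.4 155.7 260.22222222222223 [0.6719 0.011  0.062 ] [0.6773 0.0146 0.038 ]
top 203.5 155.7 303.5833333333333 [0.6719 0.0108 0.062 ] [0.6773 0.0144 0.038 ]
top 215.9 212.1 391.09722222222223 [ 0.5396 -0.0201  0.062 ] [ 0.5417 -0.0173  0.038 ]
side 173.0 281.1 43.25 [0.5512 0.1202 0.062 ] [0.5684 0.1125 0.038 ]
side 236.4 262.7 79.66666666666667 [0.5036 0.001  0.062 ] [ 0.5193 -0.0103  0.038 ]
side 218.8 243.0 85.4861111111111 [ 0.5684 -0.0053  0.062 ] [ 0.5862 -0.0168  0.038 ]
side 198.1 230.7 103.4861111111111 [0.6253 0.0057 0.062 ] [ 0.6448 -0.0055  0.038 ]
side 182.8 219.2 231.25 [0.6748 0.0099 0.062 ] [ 0.6959 -0.0011  0.038 ]
side 237.3 214.1 137.02777777777777 [ 0.6072 -0.0869  0.062 ] [ 0.6261 -0.1009  0.038 ]
side 236.5 217.1 262.19444444444446 [ 0.6012 -0.0797  0.062 ] [ 0.62   -0.0935  0.038 ]
side 256.2 204.7 98.22222222222223 [ 0.6011 -0.1365  0.062 ] [ 0.6199 -0.1521  0.038 ]
petri [ 0.363 -0.107  0.03 ]
box [0.358 0.118 0.03 ]
bottle [0.59  0.096 0.03 ]
jar [ 0.63 -0.1   0.03]
base? [0.107 0.036 0.03 ]
```

View pics/top1.png

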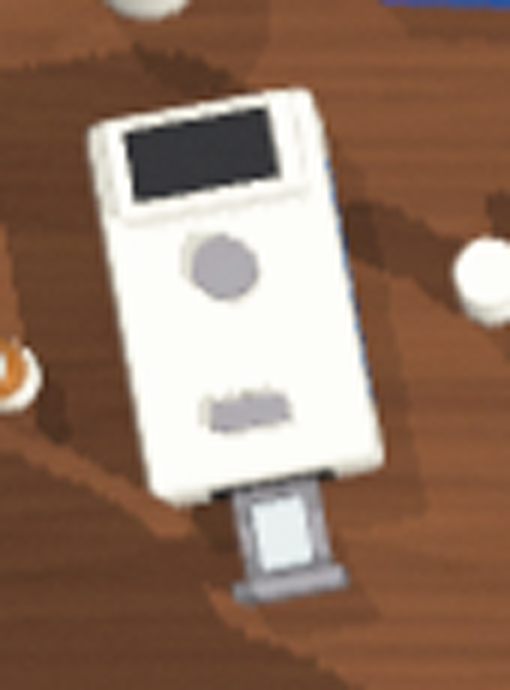

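View pics/side1.png

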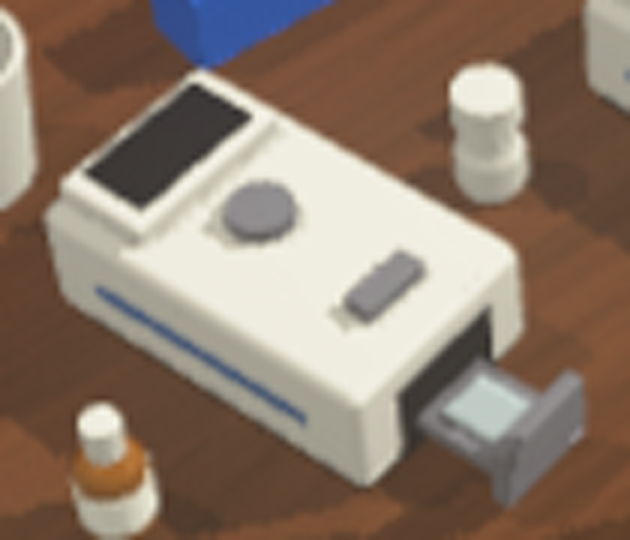

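```bash
python3 -m pendant '[[[-1,3.5,-2.8,0,0,0,1],[-1,7,-5.6,0,0,0,2],[-1,10.5,-8.4,0,0,0,3],[-1,14,-11.2,0,0,0,4],[-1,17.5,-14,0,0,0,5],[-1,21,-16.8,0,0,0,6],[-1,24.5,-19.6,0,0,0,7],[-1,28,-22.4,0,0,0,8],[-1,31.5,-25.2,0,0,0,9],[-1,35,-28,0,0,0,10],[-1,38.5,-30.8,0,0,0,11.2],[-1,41,-32.7,0,0,0,12.2]]]' 20
python3 -m pendant '[[[-1,0,0,0,0,0,0],[-1,0,0,0,0,0,0]]]'
python3 - <<'E'
from h import *
s=env.sense(); print(s['ee_pos'],s['tool_rot'],s['opening'],s['contact_force'])
c=save('wrist','w0.png'); print({k:v for k,v in c.items() if k!='pixels'})
c=env.capture('top')
k,m=cast(c,207.4,174.7,.062),cast(c,211.3,198.5,.062); print(k,m,np.arctan2(*(k-m)[[1,0]]))
E
```

```text
time_s: 1.25
ee_pos: [0.4427, -0.0469, 0.4049]
tool_rot: [3.141, -0.001, 0.175]
contact_force: [0.1, -1.2, 0.4]
opening: 0.001
finger_force: 0.0
time_s: 1.42
ee_pos: [0.4428, -0.0469, 0.4044]
tool_rot: [-3.142, 0.001, 0.182]
contact_force: [-0.5, 0.0, 0.4]
opening: -0.001
finger_force: 0.0
[ 0.44279861 -0.04689925  0.4044078 ] [-3.14151354e+00  8.45886757e-04  1.81626523e-01] -0.0011038881387269363 [-0.51917814  0.04113177  0.43505381]
{'fx': 312.730680522719, 'fy': 312.730680522719, 'cx': 273.5645567764154, 'cy': 208.66147140075867, 'tool_from_camera': array([[ 1.37483080e-03,  9.50373802e-01,  3.11107291e-01,
         7.94148255e-02],
       [ 9.99998553e-01, -1.61824143e-03,  5.24273937e-04,
         3.00914011e-04],
       [ 1.00170292e-03,  3.11106120e-01, -9.50374652e-01,
         3.15913048e-02],
       [ 0.00000000e+00,  0.00000000e+00,  0.00000000e+00,
         1.00000000e+00]])}
[0.6269665  0.00088751 0.062     ] [ 0.57121096 -0.00909054  0.062     ] 0.17708606821606418
```

View pics/w0.png

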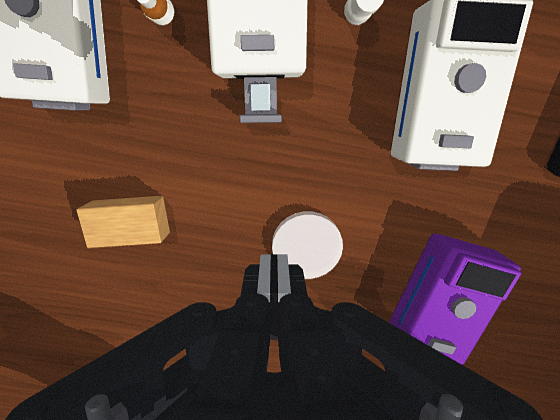

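Run:
```python
from h import *
from scipy.spatial.transform import Rotation as R
s=env.sense(); c=env.capture('wrist')
T=np.eye(4);T[:3,:3]=R.from_euler('xyz',s['tool_rot']).as_matrix();T[:3,3]=s['ee_pos'];T=T@c['tool_from_camera']
for n,u,v,z in(('menu',258,42,.062),('plateL',241,117.5,.038),('plateR',281,117.5,.038),('housL',213,72,.055),('housR',306,72,.055),('petri',308,245,.01),('boxNearR',160,240,.0),('purple',437,235,.0)): print(n,cast(c,u,v,z,T).round(4))
ct=env.capture('top')
for u,v in((209.2,228.7),(227.8,226.3)):print('top plate',cast(ct,u,v,.038).round(4))
```

```text
menu [ 0.5712 -0.0122  0.062 ]
plateL [ 0.5033 -0.0044  0.038 ]
plateR [ 0.5106 -0.0449  0.038 ]
housL [0.54   0.0257 0.055 ]
housR [ 0.5554 -0.06    0.055 ]
petri [ 0.363  -0.1081  0.01  ]
boxNearR [0.3316 0.0805 0.    ]
purple [ 0.4019 -0.2709  0.    ]
top plate [ 0.5022 -0.0022  0.038 ]
top plate [ 0.5081 -0.046   0.038 ]
```

```bash
python3 -m pendant '[[[-1,1.3,-0.6,3.5,0,0,0],[-1,2.5,-1.1,7,0,0,0],[-1,2.5,-1.1,10.5,0,0,0],[-1,2.5,-1.1,14,0,0,0],[-1,2.5,-1.1,17,0,0,0],[-1,2.5,-1.1,19.5,0,0,0],[-1,2.5,-1.1,20.9,0,0,0],[-1,2.5,-1.1,20.9,0,0,0],[-1,2.5,-1.1,20.9,0,0,0]]]'
```

```text
time_s: 2.37
ee_pos: [0.4642, -0.0351, 0.1951]
tool_rot: [-3.141, 0.002, 0.173]
contact_force: [0.3, 0.1, 0.2]
opening: 0.002
finger_force: 0.0
```

```bash
python3 -m pendant '[[[-1,1,-0.3,0,0,0,0],[-1,2,-0.3,0,0,0,0],[-1,2.4,-0.3,0,0,0,0],[-1,2.7,-0.3,0,0,0,0],[-1,3,-0.3,0,0,0,0],[-1,3.3,-0.3,0,0,0,0],[-1,3.6,-0.3,0,0,0,0],[-1,3.9,-0.3,0,0,0,0],[-1,4.2,-0.3,0,0,0,0]]]'
python3 -m pendant '[[[-1,0.3,0,0,0,0,0],[-1,0.6,0,0,0,0,0],[-1,0.9,0,0,0,0,0],[-1,1.1,0,0,0,0,0],[-1,1.3,0,0,0,0,0],[-1,1.5,0,0,0,0,0]]]'
```

```text
time_s: 3.12
ee_pos: [0.5059, -0.0234, 0.1956]
tool_rot: [-3.141, 0.001, 0.176]
contact_force: [-0.9, 0.4, 1.6]
opening: -0.001
finger_force: 0.8
time_s: 3.62
ee_pos: [0.5207, -0.0207, 0.1955]
tool_rot: [-3.141, 0.0, 0.176]
contact_force: [-2.3, 0.4, 0.7]
opening: 0.0
finger_force: 0.8
```

```bash
python3 -m pendant '[[[-1,0.15,0,0,0,0,0],[-1,0.3,0,0,0,0,0],[-1,0.3,0,0,0,0,0]]]'
python3 -m pendant '[[[-1,0.1,0,0,0,0,0],[-1,0.2,0,0,0,0,0],[-1,0.2,0,0,0,0,0]]]'
```

```text
time_s: 3.87
ee_pos: [0.5238, -0.0203, 0.1956]
tool_rot: [-3.142, -0.0, 0.176]
contact_force: [-0.8, 0.5, 0.3]
opening: -0.001
finger_force: 0.4
time_s: 4.12
ee_pos: [0.5256, -0.02, 0.1956]
tool_rot: [-3.142, 0.0, 0.176]
contact_force: [-0.9, 0.9, -0.7]
opening: 0.001
finger_force: 0.5
```

```bash
for i in 1 2; do python3 -m pendant '[[[-1,0.1,0,0,0,0,0],[-1,0.2,0,0,0,0,0],[-1,0.2,0,0,0,0,0]]]' | grep -E 'ee_pos|contact'; done
```

```text
ee_pos: [0.5276, -0.0196, 0.1956]
contact_force: [-1.4, -0.5, -0.2]
ee_pos: [0.5295, -0.0193, 0.1956]
contact_force: [-1.6, 0.3, 0.3]
```

```bash
python3 -m pendant '[[[-1,0.1,0,0,0,0,0],[-1,0.2,0,0,0,0,0],[-1,0.2,0,0,0,0,0]]]'
python3 -m pendant '[[[-1,0.1,0,0,0,0,0],[-1,0.1,0,0,0,0,0]]]'
```

```text
time_s: 4.87
ee_pos: [0.5303, -0.0191, 0.1956]
tool_rot: [3.141, 0.004, 0.176]
contact_force: [-7.6, -0.7, 3.8]
opening: 0.0
finger_force: 3.2
time_s: 5.03
ee_pos: [0.5306, -0.019, 0.1956]
tool_rot: [3.141, 0.006, 0.176]
contact_force: [-8.4, -1.9, 4.8]
opening: -0.001
finger_force: 4.3
```

```bash
python3 -m pendant '[[[-1,-1,0,0,0,0,0],[-1,-2.5,0,0,0,0,0],[-1,-2.5,0,-3.5,0,0,0],[-1,-2.5,0,-7,0,0,0],[-1,-2.5,0,-10.5,0,0,0],[-1,-2.5,0,-14,0,0,0],[-1,-2.5,0,-14,0,0,0],[-1,-2.5,0,-14,0,0,0],[-1,-2.5,0,-14,0,0,0]]]'
python3 - <<'E'
from h import *
from scipy.spatial.transform import Rotation as R
s=env.sense(); c=save('wrist','w1.png')
T=np.eye(4);T[:3,:3]=R.from_euler('xyz',s['tool_rot']).as_matrix();T[:3,3]=s['ee_pos'];T=T@c['tool_from_camera']
hsv=cv2.cvtColor(c['pixels'],cv2.COLOR_RGB2HSV); m=((hsv[...,2]>70)&(hsv[...,2]<185)&(hsv[...,1]<60)).astype('uint8')
for k in cv2.findContours(m,cv2.RETR_LIST,cv2.CHAIN_APPROX_NONE)[0]:
    a=cv2.contourArea(k)
    if 150<a<3000:
        M=cv2.moments(k);u=M['m10']/M['m00'];v=M['m01']/M['m00'];print(round(u,1),round(v,1),a,cast(c,u,v,.062,T).round(4))
print(s['ee_pos'],s['tool_rot'])
E
```

```text
time_s: 5.78
ee_pos: [0.5083, -0.0233, 0.3361]
tool_rot: [3.141, -0.002, 0.176]
contact_force: [-0.5, -0.9, -0.9]
opening: 0.001
finger_force: 0.0
326.8 294.3 213.5 [ 0.438  -0.0847  0.062 ]
283.0 275.9 433.0 [ 0.4494 -0.0426  0.062 ]
264.1 275.7 429.5 [ 0.4466 -0.0263  0.062 ]
501.1 232.0 431.0 [ 0.5223 -0.2144  0.062 ]
33.8 190.4 172.0 [0.4902 0.1682 0.062 ]
269.1 160.9 288.0 [ 0.5468 -0.0132  0.062 ]
13.3 160.1 421.0 [0.5124 0.1825 0.062 ]
519.7 162.1 869.5 [ 0.5803 -0.2054  0.062 ]
268.4 126.5 635.0 [ 0.5722 -0.0083  0.062 ]
441.7 160.8 626.0 [ 0.5705 -0.1453  0.062 ]
483.2 92.9 156.5 [ 0.6231 -0.1582  0.062 ]
4.0 84.5 204.0 [0.5675 0.1849 0.062 ]
378.2 75.9 513.5 [ 0.6207 -0.0797  0.062 ]
266.5 41.4 1159.0 [0.6284 0.0029 0.062 ]
265.1 2.5 181.0 [0.6513 0.0077 0.062 ]
[ 0.50829601 -0.02326931  0.3360954 ] [ 3.14081921e+00 -2.12673651e-03  1.75764866e-01]
```

View pics/w1.png

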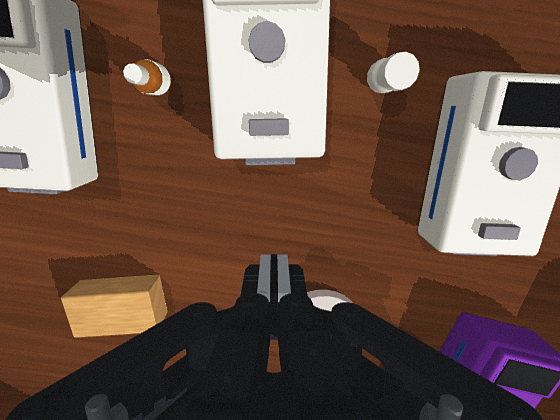

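The tray now sits home: only a thin strip shows at (270,160), the same as on the neighbouring readers. The round key is at (266,41), which gives (0.628, 0.002). Next I'll go above it.

```bash
python3 -m pendant '[[[-1,3.5,-0.2,0,0,0,0],[-1,7,-0.3,0,0,0,0],[-1,10.5,-0.4,0,0,0,0],[-1,12.2,-0.4,2,0,0,0],[-1,12.2,-0.4,5,0,0,0],[-1,12.2,-0.4,7.5,0,0,0],[-1,12.2,-0.4,9,0,0,0],[-1,12.2,-0.4,9,0,0,0],[-1,12.2,-0.4,9,0,0,0]]]'
```

```text
time_s: 6.58
ee_pos: [0.626, 0.0022, 0.2423]
tool_rot: [-3.14, 0.006, 0.176]
contact_force: [-0.5, -0.2, 0.4]
opening: -0.0
finger_force: 0.0
```

```bash
python3 -m pendant '[[[-1,0.1,0,0.3,0,0,0],[-1,0.1,0,0.6,0,0,0],[-1,0.1,0,0.8,0,0,0],[-1,0.1,0,0.9,0,0,0],[-1,0.1,0,0.9,0,0,0]]]'
python3 -m pendant '[[[-1,0,0,0.1,0,0,0],[-1,0,0,0.2,0,0,0],[-1,0,0,0.2,0,0,0]]]'
python3 -m pendant '[[[-1,0,0,0.1,0,0,0],[-1,0,0,0.1,0,0,0],[-1,0,0,0.1,0,0,0]]]'
```

```text
time_s: 7.0
ee_pos: [0.6284, 0.0022, 0.2373]
tool_rot: [3.141, -0.001, 0.176]
contact_force: [0.5, -0.5, 0.2]
opening: -0.001
finger_force: 0.0
time_s: 7.25
ee_pos: [0.6284, 0.0023, 0.235]
tool_rot: [3.141, -0.001, 0.176]
contact_force: [0.4, -0.2, 1.5]
opening: -0.001
finger_force: 0.6
time_s: 7.5
ee_pos: [0.6284, 0.0022, 0.2341]
tool_rot: [3.141, -0.001, 0.176]
contact_force: [-0.1, -0.6, 2.1]
opening: -0.001
finger_force: 0.9
```

```bash
python3 -m pendant '[[[-1,0,0,0.1,0,0,0],[-1,0,0,0.2,0,0,0],[-1,0,0,0.3,0,0,0],[-1,0,0,0.4,0,0,0],[-1,0,0,0.4,0,0,0]]]'
python3 -m pendant '[[[-1,0,0,0.1,0,0,0],[-1,0,0,0.1,0,0,0],[-1,0,0,0.1,0,0,0]]]'
```

```text
time_s: 7.92
ee_pos: [0.6284, 0.0023, 0.2305]
tool_rot: [3.141, -0.001, 0.176]
contact_force: [-0.2, -0.4, 4.5]
opening: 0.004
finger_force: 2.4
time_s: 8.17
ee_pos: [0.6284, 0.0023, 0.2304]
tool_rot: [3.141, -0.001, 0.176]
contact_force: [-1.5, 0.7, 8.0]
opening: -0.002
finger_force: 4.0
```

The key has bottomed out: force rose to 8 N with no further travel. Now I'll withdraw.

```bash
python3 -m pendant '[[[-1,0,0,-0.4,0,0,0],[-1,0,0,-0.8,0,0,0],[-1,0,0,-1.5,0,0,0],[-1,0,0,-4,0,0,0],[-1,0,0,-7.5,0,0,0],[-1,-3,0,-11,0,0,0],[-1,-6.5,0,-13,0,0,0],[-1,-10,0,-13,0,0,0],[-1,-13,0,-13,0,0,0],[-1,-13,0,-13,0,0,0],[-1,-13,0,-13,0,0,0]]]'
python3 - <<'E'
from h import *
save('wrist','w2.png'); save('top','top2.png')
E
```

```text
time_s: 9.08
ee_pos: [0.4986, -0.0205, 0.3582]
tool_rot: [-3.141, 0.001, 0.175]
contact_force: [0.4, -0.3, 0.3]
opening: -0.0
finger_force: 0.0
```

View pics/w2.png

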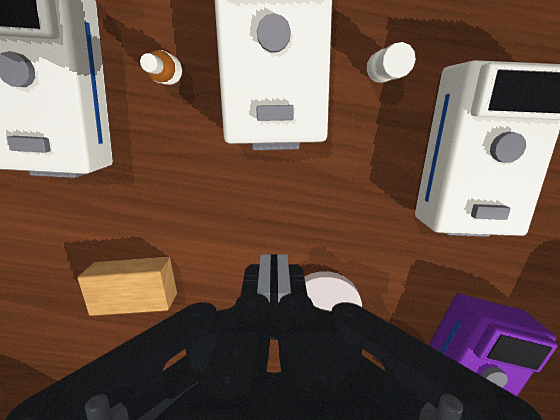

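The tray is home at (276,146), the round key is up at (273,33), and the bottle, jar, box and dish look undisturbed. The arm is touching nothing.

```bash
python3 -c "
from rig import env
print(env.hand_in())"
```

```text
the job is handed in; nothing more can be done
None
```

I pushed reader_a's tray fully home, pressed its round key right down and let it come back up, then withdrew the arm and handed the job in after about 9 s; no verdict came back.

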